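Set the polarizer ring to the yellow dot and take the snapshot

ROBOT

A 6-joint arm with a two-finger parallel gripper is mounted at the origin on the work surface. World frame = base frame: x ahead of the robot, y to its left, z up, the work surface at z = 0. Lengths are in m, angles in rad, forces in N, time in s.
With the tool pointing down it reaches from about 0.425 to 0.925 m from the base axis. Payload 12.5 kg.
Tool frame: the origin (TCP) lies midway between the tips of the shut fingers; the grasp point (between the pads) lies env.grip_depth behind it (env.grip_depth is the distance from the TCP to the grasp point, in m); z points along the fingers, y is the direction in which the jaws open and shut (so a half turn about z gives the same grasp; the last joint's range is limited). The gripper opens to 85 mm and grips with 20 to 120 N. Pads are 22 mm wide; open, the fingers measure 114 mm over their backs; the gripper's body (76 mm by 85 mm) begins 54 mm behind the grasp point. The pads swing forward as they close: fully open they stand 13 mm farther back than shut.
Start: joints at [1.135, 0.491, 1.559, -0, 1.092, -0.106], TCP at [0.202, 0.591, 0.231] pointing down, gripper open.
Joint ranges: [-3.1, 3.1], [-0.84, 2.19], [0.05, 2.79], [-1.13, 4.28], [0.06, 2.93], [-2.69, 2.69]. Speed limits (rad/s): [2.22, 2.22, 2.79, 3.14, 3.14, 3.14].

INTERFACE

Orientations are given as a rotation vector (axis times angle).
In Python, from plant import env, grab_frame gives the robot as it stands. The module is installed in compiled form; this text tells all that it offers.
- The arm moves only by the tool jog_arm, never from a script. Its argument "rows" is one flat list of numbers, 6 for each row, row after row: the shift along the tool's x, y, z in m, then the turn, a rotation vector about the tool's x, y, z in rad. A call has 1 to 10 rows; each row is the pose to reach, as a shift and turn from the pose commanded when the call began, along the tool's axes at that moment; what a row does not reach only later rows make up. A row lasts 1/12 s, in which the tool goes at most 41.7 mm and 7.16 degrees, less where a joint would pass 70% of its speed; a pose out of reach is approached as far as the arm can. A call with a gripper value outside its range is refused whole. "gripper" is the closure, from 0 (fully open) to 1 (shut), set as the call begins (left out, the last holds). The fingers move at their own pace and stop on an object; "squeeze" is the grip in N (left out, the last holds). Time passes only in rows, so rows that repeat a pose let the fingers close. It gives the time, the measured TCP pose, the force and the opening at its end, in the units of the state.
- env.read_state(): the state, without advancing time (a new reading comes with each control period).
- grab_frame(name): name is "scene" or "side" or "wrist"; returns a dict with "img" (384x512x3 uint8, blue, green, red), "fx", "fy", "cx", "cy" (pixels), "world_to_cam" (4x4, takes a point from world to camera coordinates). Camera axes: x right, y up, looking along -z (the intrinsics and any distortion apply to the point x, -y, -z); pixel columns grow to the right and rows downward; lengths in m; the calibration is good to about 2 mm. A picture is of the moment at which its call begins. There is no depth.
- env.close_job(): hands the job in, once; it reports no verdict.
The state is a dict: "time": time; "joint_pos": joint angles; "joint_vel": joint speeds; "joint_efforts": joint torques, N m; "eef_pos": TCP position; "ee_rot": TCP orientation; "ft_force": force on the tool from outside, world axes, zero at the start; "wrist_torque": the same for the moment, N m; "opening": finger opening in m.
Only numpy, scipy, OpenCV 4.12 (cv2) and the standard library are available. Lean on these libraries where they do the work, as an engineer would, in place of code of your own. Each camera call takes 0.05 s, during which the arm holds its last target. There are 200 camera calls.

TASK

Push the orange post of the light stage's lever round its arc with a fingertip until the lever lies centred over the yellow dot on the scale, then press the red button fully down to take the picture, and let it spring back. Push gently: grip and lift nothing, do not press the button before the lever is set, and leave the circuit module and everything else where it lies.

Things in the scene. Friction and masses are not known exactly. Their poses are not given: they have to be found in the camera images.
- stage: Inspection light stage, fixed to the bench: grey round base 190 mm across and 40 mm high with a white scale face on top and a lit white window in the middle. Origin: centre of its underside, on the ring's axis; the work surface it stands on is a 2 mm mat. z up; its -x axis points along the middle of the scale, roughly towards the robot (the stage may be turned about 30 degrees either way). A black power block 28 mm high sticks out at its +x side, to 107 mm from the axis.
- polarizer (a joint): Black polarizer ring (148 mm across, top 51 mm above the stage's underside) that turns about the stage's vertical axis, in rad. 0: the lever lies along the stage's -x axis; grows counter-clockwise seen from above; end stops at -1.1 and 1.1. Stiff enough to stay where it is left; pushing the post takes about 1.5 N.
- lever_post (a point): Centre of the top of the orange post at the end of the ring's lever: upright, 12 mm across, 35 mm tall, 118 mm from the ring's axis, its top 81 mm and its foot 46 mm above the stage's underside. There is free space all round and 46 mm beneath it. The aluminium lever bar is 6 mm wide, 46 to 51 mm above the stage's underside, and runs radially from the ring out to the post.
- lever_index (a point): Point of the scale face straight below the lever bar's centre line, 86.5 mm from the ring's axis (the radius of the coloured dots). Turns with the lever.
- mark_yellow: Yellow dot on the scale face, 13 mm across, 3 mm high, 86.5 mm from the ring's axis, 0.78 rad to one side or the other of the middle of the scale. Fixed to the stage. Origin: centre of its underside. The lever bar passes over it and leaves it visible on both sides.
- mark_blue: Blue dot, the same size, at the other side of the scale. Not wanted now.
- module: Small loose green circuit module, 46 x 34 x 5 mm, lying on the stage's window inside the ring. Origin: centre of its underside, 44 mm above the stage's underside.
- snap (a joint): Travel of the red snapshot button, in m: 0 released, 0.006 fully down; straight down, springs back, about 5 N to the bottom. It counts as pressed from 0.0045.
- snap_top (a point): Centre of the top of the red button, 32 mm across, on a grey box 75 x 60 mm to the right of the stage; z up. Button top about 44 mm above the bench; its black collar (48 mm across) is 10 mm lower than the released button top.
- flux: Bystander: clear squeeze bottle with white cap, 40 mm across, 85 mm high, standing behind the stage. Origin: centre of its underside.
- spool: Bystander: bare metal wire spool, 60 mm across, 40 mm high, standing behind the stage. Origin: centre of its underside.
- jar: Bystander: amber jar with red cap, 50 mm across, 50 mm high, standing behind the stage. Origin: centre of its underside.
- driver: Bystander: small screwdriver with blue handle, 160 mm long, lying at the left. Origin: centre of its underside.
- tweezers: Bystander: steel tweezers with green end, 120 mm long, 12 mm high, lying to the right of the stage. Origin: centre of its underside.
- tin: Bystander: brass-coloured round tin, 56 mm across, 22 mm high, near the robot at the right. Origin: centre of its underside.
Mind the look-alikes: they are no part of the job. What is shaped like the part that bears snap but green, pink or purple is not meant.

How it is judged:
On the way, in this order (a step that is already met when the one before it is completed fails the run):
1. the lever rests centred over the yellow dot (horizontal distance between lever_index and mark_yellow below 0.005 m and velocity of joint polarizer between -0.05 and 0.05 rad/s), for 0.4 s.
2. the red button is pressed fully down with the lever still on the yellow dot (horizontal distance between lever_index and mark_yellow below 0.005 m and value of joint snap above 0.0045 m), for 0.05 s.
At the end, for the whole second after the job is handed in: The lever is at rest with its centre line within 5 mm of the yellow dot's centre (at the dot's radius), the red button has been pressed at least 4.5 mm after that and is up again (within 1.5 mm), the circuit module lies within 8 mm of where it was and every bystander within 15 mm (all of step 1 and value of joint snap below 0.0015 m and distance of module from where it was at the start of the episode below 0.008 m and distance of each of flux, spool, jar, driver, tweezers, tin from where it was at the start of the episode below 0.015 m); the robot touches nothing.
It fails at once if the red button is pressed while the lever is not on the yellow dot (value of joint snap above 0.003 m and not (horizontal distance between lever_index and mark_yellow below 0.005 m)).
It fails at once if the stage, ring or lever is gripped or shoved hard (fingers more than 18 N) (contact force between the fingers and stage above 18 N).
It fails at once if the circuit module is shifted more than 8 mm or lifted (distance of module from where it was at the start of the episode above 0.008 m).
It fails at once if a bystander is moved more than 15 mm or lifted (distance of any of flux, spool, jar, driver, tweezers, tin from where it was at the start of the episode above 0.015 m).
It also fails if it takes over 54 s, if anything falls off the work surface, if the arm or the gripper's body presses on something with over 40 N, if the wrist force passes 120 N, or if a joint passes its speed limit or range.

## Working session

There is one attempt and no reset: what is moved stays moved. The work goes in short steps, Python scripts to look and compute and a tool call to move; the robot and the scene stay as the last step left them, time stands still between calls to the robot, and variables do not carry over. Pictures are saved under pics/ and viewed, about 8 in all and at most 12, crops included, and the job is handed in when it is done.

Besides the shell and the picture viewer there is one more tool, called after "Emit:" as name(argument=value, ...) on one line, values as JSON. jog_arm: Moves the arm, as the interface text tells. Its arguments: {"type":"object","properties":{"rows":{"type":"array"},"gripper":{"type":"number"},"squeeze":{"type":"number"}},"required":["rows"]}

```bash
mkdir -p pics
python3 - <<'E'
from plant import env, grab_frame
import cv2, numpy as np
s=env.read_state(); print({k:np.round(v,3) for k,v in s.items()}, env.grip_depth)
for n in ("scene","side"):
    f=grab_frame(n); cv2.imwrite(f"pics/{n}0.png",f["img"]); print(n,f["fx"],f["fy"],f["cx"],f["cy"],np.round(f["world_to_cam"],3).tolist(),[k for k in f])
a=cv2.imread("pics/scene0.png");b=cv2.imread("pics/side0.png")
E
```

```text
{'time': np.float64(0.0), 'joint_pos': array([ 1.135,  0.492,  1.559, -0.   ,  1.092, -0.106]), 'joint_vel': array([ 0.001,  0.   ,  0.002, -0.001,  0.   , -0.001]), 'joint_efforts': array([-0.0000e+00, -6.1847e+01, -2.6159e+01, -0.0000e+00,  4.0000e-03,
       -0.0000e+00]), 'eef_pos': array([0.202, 0.591, 0.231]), 'ee_rot': array([-5.160e-01, -3.099e+00,  2.000e-03]), 'ft_force': array([0.218, 0.353, 0.779]), 'wrist_torque': array([ 0.009, -0.012,  0.014]), 'opening': np.float64(0.085)} 0.0187
scene 409.8451062111529 409.8451062111529 252.49813914504375 193.00200506284062 [[0.758, 0.652, -0.015, -0.426], [-0.538, 0.638, 0.551, 0.257], [0.369, -0.409, 0.834, -1.284], [0.0, 0.0, 0.0, 1.0]] ['img', 'fx', 'fy', 'cx', 'cy', 'world_to_cam']
side 362.86880573753376 362.86880573753376 259.62756753291785 193.73599563130594 [[-0.97, -0.243, 0.003, 0.541], [0.155, -0.607, 0.779, -0.155], [-0.187, 0.757, 0.626, -1.025], [0.0, 0.0, 0.0, 1.0]] ['img', 'fx', 'fy', 'cx', 'cy', 'world_to_cam']
```

View pics/scene0.png

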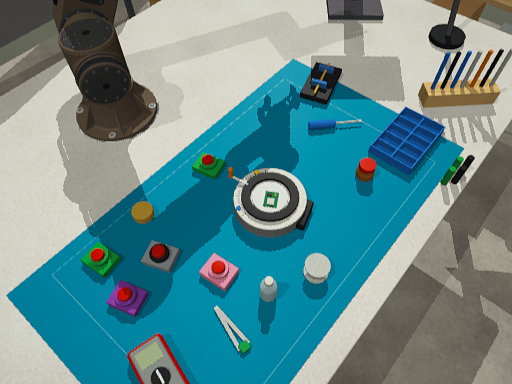

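View pics/side0.png

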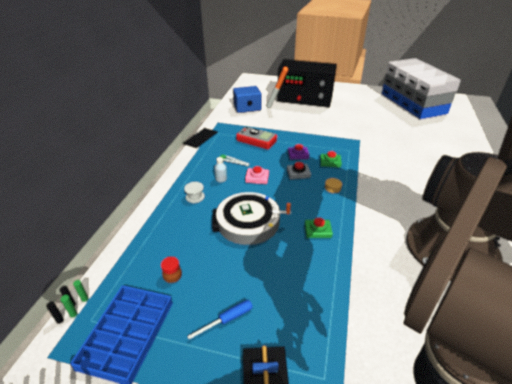

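The scene view shows the stage at about (270,200), the orange post at (231,173), and the grey-box button at (160,253). The green, pink and purple boxes are decoys. Next I'll zoom in and measure.

```bash
cat > h.py <<'E'
import numpy as np, cv2
from plant import env, grab_frame
def ray(f,u,v):
    T=np.array(f["world_to_cam"]);R=T[:3,:3];o=-R.T@T[:3,3]
    d=R.T@np.array([(u-f["cx"])/f["fx"],-(v-f["cy"])/f["fy"],-1.]);return o,d/np.linalg.norm(d)
def onz(f,u,v,z):
    o,d=ray(f,u,v);return o+d*(z-o[2])/d[2]
def proj(f,p):
    T=np.array(f["world_to_cam"]);c=T[:3,:3]@np.array(p)+T[:3,3]
    return np.array([f["cx"]+f["fx"]*c[0]/-c[2],f["cy"]-f["fy"]*c[1]/-c[2]])
def blobs(f,lo,hi,amin=6):
    h=cv2.cvtColor(f["img"],cv2.COLOR_BGR2HSV);m=cv2.inRange(h,lo,hi)
    n,l,st,c=cv2.connectedComponentsWithStats(m)
    return [(np.round(c[i],1),st[i].tolist()) for i in range(1,n) if st[i][4]>=amin]
E
python3 - <<'E'
from h import *
for n in ("scene","side"):
    f=grab_frame(n)
    for nm,lo,hi in (("orange",(5,150,120),(17,255,255)),("yellow",(18,120,120),(35,255,255)),("red",(0,170,80),(4,255,255)),("red2",(174,170,80),(180,255,255))):
        print(n,nm,[(b[0].tolist(),b[1]) for b in blobs(f,lo,hi)])
    if n=="scene": c=f["img"][145:250,215:330]; s0=cv2.resize(c,None,fx=5,fy=5,interpolation=cv2.INTER_CUBIC)
cv2.imwrite("pics/z1.png",s0)
E
```

```text
scene orange [([481.1, 68.7], [471, 50, 22, 38, 115]), ([230.4, 172.2], [228, 168, 5, 10, 37])]
scene yellow [([504.6, 1.7], [495, 0, 17, 6, 45]), ([322.8, 74.7], [320, 70, 6, 10, 19]), ([459.1, 93.7], [423, 79, 77, 28, 1290]), ([316.0, 88.2], [314, 84, 5, 9, 20]), ([256.4, 171.5], [254, 170, 5, 4, 17]), ([141.5, 210.6], [131, 202, 22, 18, 301])]
scene red [([207.3, 159.3], [202, 155, 11, 10, 82]), ([367.0, 165.5], [359, 158, 17, 16, 210]), ([157.9, 251.0], [152, 244, 13, 15, 143]), ([96.9, 254.3], [91, 249, 14, 12, 119]), ([217.8, 266.8], [212, 261, 13, 13, 132]), ([124.0, 293.8], [118, 288, 13, 13, 137]), ([160.0, 360.1], [128, 334, 61, 50, 281])]
scene red2 []
side orange [([281.8, 76.5], [276, 66, 12, 23, 110]), ([287.9, 207.7], [287, 204, 3, 9, 25]), ([323.0, 223.5], [321, 221, 4, 6, 6]), ([172.1, 275.8], [164, 269, 16, 13, 112])]
side yellow [([332.9, 184.3], [326, 179, 15, 13, 142]), ([270.3, 224.9], [269, 224, 4, 3, 9]), ([264.3, 353.6], [262, 346, 5, 16, 62]), ([265.9, 377.9], [265, 372, 3, 12, 30])]
side red [([293.7, 81.4], [286, 80, 16, 4, 36]), ([298.4, 97.4], [297, 95, 4, 5, 12]), ([255.9, 140.9], [237, 134, 39, 14, 198]), ([298.5, 147.0], [296, 146, 6, 3, 14]), ([331.4, 154.3], [328, 153, 7, 4, 22]), ([298.5, 165.5], [295, 163, 8, 6, 33]), ([256.8, 169.4], [254, 168, 6, 4, 21]), ([318.9, 222.1], [315, 219, 9, 7, 48]), ([169.8, 265.6], [162, 258, 17, 16, 210])]
side red2 [([251.5, 143.5], [249, 143, 6, 2, 6]), ([298.5, 145.3], [296, 145, 6, 2, 6]), ([330.5, 152.2], [328, 152, 6, 2, 6]), ([257.9, 168.1], [254, 167, 7, 5, 10]), ([255.8, 171.7], [254, 171, 5, 2, 6]), ([172.4, 258.0], [167, 257, 11, 5, 12])]
```

View pics/z1.png

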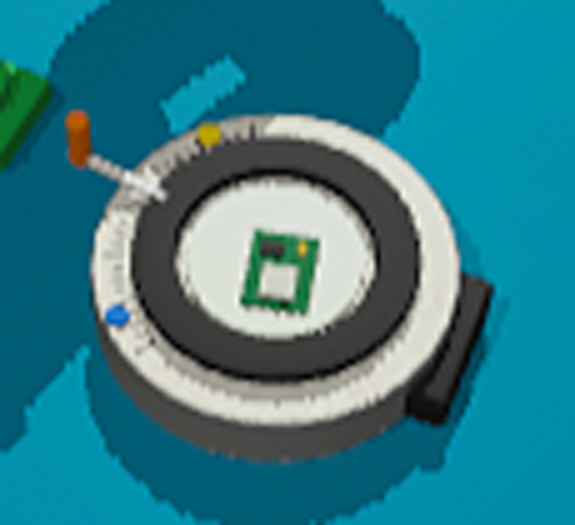

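The crop shows the yellow dot at scene (256.4,171.5), the blue dot near (238,208), the post at (230,172), and the lever close to the middle of the scale but toward yellow. The module is at (270,199).

```bash
cat >> h.py <<'E'
def tri(fa,a,fb,b):
    oa,da=ray(fa,*a);ob,db=ray(fb,*b)
    A=np.c_[da,-db];t=np.linalg.lstsq(A,ob-oa,rcond=None)[0]
    p,q=oa+da*t[0],ob+db*t[1];return (p+q)/2,np.linalg.norm(p-q)
E
python3 - <<'E'
from h import *
s=grab_frame("scene");d=grab_frame("side")
print("blue",[(b[0].tolist(),b[1]) for b in blobs(s,(105,150,150),(118,255,255)) if 215<b[0][0]<260 and 180<b[0][1]<230])
y=onz(s,256.4,171.5,.0448);print("Y",y,onz(d,270.3,224.9,.0448))
b=[q[0] for q in blobs(s,(105,150,150),(118,255,255)) if 215<q[0][0]<260 and 180<q[0][1]<230]
B=onz(s,*(b[0] if b else (238.4,208)),.0448);print("B",B,np.linalg.norm(B-y),"want .1217")
m=(y+B)/2;n=np.array([y[1]-B[1],-(y[0]-B[0])]);n/=np.linalg.norm(n)
for sg in(1,-1): print("C",m[:2]+sg*n*.0865*np.cos(.78))
P,e=tri(s,(230.4,172.2),d,(287.9,207.7));print("post mid",P,e,onz(s,230.4,172.2,.0655),onz(d,287.9,207.7,.0655))
print("btn",tri(s,(157.9,251),d,(298.5,165.3)),onz(s,157.9,251,.042),onz(d,298.5,165.3,.042))
# ring outer contour centre: dark region fit in scene
h=cv2.cvtColor(s["img"],cv2.COLOR_BGR2HSV);w=cv2.inRange(h,(0,0,150),(180,60,255))
w[:145]=0;w[250:]=0;w[:,:225]=0;w[:,330:]=0
c=max(cv2.findContours(w,cv2.RETR_EXTERNAL,cv2.CHAIN_APPROX_NONE)[0],key=cv2.contourArea)
pts=np.array([onz(s,*p[0],.042)[:2] for p in cv2.convexHull(c)])
print("hull circle",cv2.minEnclosingCircle(pts.astype(np.float32)))
E
```

```text
blue [([237.7, 208.3], [236, 207, 5, 3, 6])]
Y [0.50990903 0.07771214 0.0448    ] [0.50692174 0.07774186 0.0448    ]
B [ 0.54826198 -0.03971646  0.0448    ] 0.12353309620594466 want .1217
C [0.58754075 0.0380897 ]
C [ 4.70630261e-01 -9.40274373e-05]
post mid [0.46953325 0.01945754 0.06791591] 0.0028365731525665503 [0.46969361 0.02100213 0.0655    ] [0.46873795 0.01568651 0.0655    ]
btn (array([ 0.4791084 , -0.24796266,  0.03855712]), np.float64(0.0011351538057247023)) [ 0.48147688 -0.24843941  0.042     ] [ 0.47807823 -0.24341757  0.042     ]
hull circle ((0.5763938426971436, 0.035828087478876114), 0.10414496064186096)
```

```bash
cat >> h.py <<'E'
from scipy.spatial.transform import Rotation as Rot
def togo(w):
    s=env.read_state();return np.round(Rot.from_rotvec(s["ee_rot"]).inv().apply(np.array(w)-s["eef_pos"]),4)
E
python3 - <<'E'
from h import *
print(togo((.470,-.03,.17)), Rot.from_rotvec(env.read_state()["ee_rot"]).as_matrix().round(4))
s=grab_frame("scene");print("green box",onz(s,207.3,159.3,.042))
E
```

```text
[-0.4544 -0.5011  0.0613] [[-9.461e-01  3.238e-01 -1.000e-04]
 [ 3.238e-01  9.461e-01 -3.000e-04]
 [ 0.000e+00 -3.000e-04 -1.000e+00]]
green box [0.37912811 0.02449176 0.042     ]
```

Emit:
jog_arm(rows=[-0.025,-0.028,0,0,0,0,-0.05,-0.056,0,0,0,0,-0.075,-0.083,0,0,0,0,-0.1,-0.11,0,0,0,0,-0.125,-0.138,0,0,0,0,-0.15,-0.165,0,0,0,0,-0.175,-0.193,0,0,0,0,-0.2,-0.22,0,0,0,0,-0.225,-0.248,0,0,0,0,-0.25,-0.275,0,0,0,0], gripper=1)

```text
time: 1.18
eef_pos: [0.3501, 0.2485, 0.2315]
ee_rot: [0.515, 3.099, 0.001]
ft_force: [0.1, 0.8, -0.8]
opening: 0.0
```

Emit:
jog_arm(rows=[-0.025,-0.028,0,0,0,0,-0.05,-0.056,0,0,0,0,-0.075,-0.083,0,0,0,0,-0.1,-0.11,0,0,0,0,-0.125,-0.138,0,0,0,0,-0.15,-0.165,0.01,0,0,0,-0.175,-0.193,0.03,0,0,0,-0.204,-0.226,0.06,0,0,0,-0.204,-0.226,0.06,0,0,0,-0.204,-0.226,0.06,0,0,0])

```text
time: 2.02
eef_pos: [0.4698, -0.0316, 0.1696]
ee_rot: [-0.52, -3.095, -0.0]
ft_force: [-0.1, 0.5, 0.4]
opening: 0.0
```

Run:
```python
from h import *
s=env.read_state();print(s["time"],s["eef_pos"],s["ee_rot"],s["opening"],s["ft_force"],s["joint_pos"])
f=grab_frame("wrist");sc=grab_frame("scene")
for nm,lo,hi in (("orange",(5,150,120),(17,255,255)),("yellow",(18,120,120),(35,255,255))): print(nm,[(b[0].tolist(),b[1]) for b in blobs(f,lo,hi)])
im=cv2.resize(sc["img"][120:280,170:340],(408,384),interpolation=cv2.INTER_CUBIC)
cv2.imwrite("pics/w1.png",cv2.resize(np.hstack([f["img"],im]),None,fx=.86,fy=.86))
```

```text
2.0167 [ 0.46978013 -0.03164763  0.16959586] [-5.20285432e-01 -3.09540259e+00 -1.51006042e-04] 2.6037344190129456e-05 [-0.12535021  0.46525872  0.43565837] [-2.07677722e-01  3.60061349e-01  1.99605437e+00 -2.50687237e-05
  7.88247514e-01 -1.44540297e+00]
orange [([282.5, 47.3], [280, 47, 6, 2, 6]), ([275.0, 50.6], [272, 49, 7, 5, 7]), ([297.3, 55.9], [289, 48, 13, 19, 23]), ([269.0, 58.0], [268, 55, 4, 7, 7]), ([295.4, 79.4], [291, 75, 9, 9, 10]), ([310.4, 171.8], [304, 164, 18, 20, 132])]
yellow [([302.0, 66.0], [302, 63, 1, 7, 7]), ([65.0, 121.1], [37, 94, 56, 56, 2432]), ([314.6, 176.8], [309, 171, 12, 12, 105]), ([373.6, 184.7], [367, 179, 14, 13, 121]), ([366.8, 265.4], [364, 263, 7, 6, 30])]
```

View pics/w1.png

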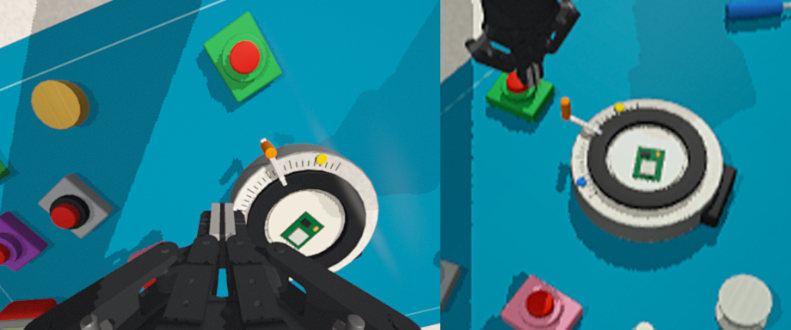

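The wrist view shows the post top at (315,177), the yellow dot at (374,185), and the shut fingers clear of both. I'll cross-check these positions from close by.

Run:
```python
from h import *
f=grab_frame("wrist")
P=onz(f,314.6,176.8,.083);Y=onz(f,373.6,184.7,.045);C=np.array([.5875,.0381])
print("post",P,"Y",Y)
for q in(P,Y): v=q[:2]-C;print(np.linalg.norm(v),np.arctan2(v[1],v[0])%6.283)
b=[q for q in blobs(f,(0,170,80),(4,255,255),60)];print("red",[(q[0].tolist(),q[1],onz(f,*q[0],.044).round(3).tolist()) for q in b])
# ring centre from module/window: lit window
g=cv2.inRange(cv2.cvtColor(f["img"],cv2.COLOR_BGR2HSV),(0,0,0),(180,90,75));g[:160]=0;g[:,:285]=0
```

```text
post [0.46767856 0.02244902 0.083     ] Y [0.50758556 0.07995934 0.045     ]
0.12083927512421591 3.2712912459095094
0.09021376029842793 2.6590853272983446
red [([281.7, 67.6], [265, 50, 34, 37, 979], [0.375, 0.025, 0.044]), ([74.4, 250.0], [58, 236, 33, 29, 689], [0.476, -0.242, 0.044]), ([3.6, 293.7], [0, 283, 10, 22, 157], [0.5, -0.349, 0.044]), ([173.8, 329.2], [166, 323, 16, 13, 66], [0.611, -0.185, 0.044]), ([30.8, 358.3], [0, 347, 66, 24, 1036], [0.595, -0.376, 0.044])]
```

Emit:
jog_arm(rows=[0.006,0.001,0.03,0,0,0,0.012,0.003,0.06,0,0,0,0.015,0.005,0.09,0,0,0,0.015,0.005,0.109,0,0,0,0.015,0.005,0.109,0,0,0,0.015,0.005,0.109,0,0,0])

```text
time: 2.67
eef_pos: [0.4571, -0.0191, 0.0629]
ee_rot: [-0.513, -3.099, -0.0]
ft_force: [0.0, 0.0, 0.8]
opening: 0.0003
```

Run:
```python
from h import *
print(env.read_state()["ft_force"],env.read_state()["eef_pos"])
for w in ((.4633,.0016,.06),(.4631,.0398,.06),(.4745,.0735,.06)): print(togo(w))
```

```text
[0.0057059  0.04671882 0.78317895] [ 0.45709225 -0.01906149  0.0629085 ]
[0.0008 0.0216 0.0029]
[0.0133 0.0577 0.0029]
[0.0133 0.0932 0.0029]
```

Emit:
jog_arm(rows=[0,0.006,0.002,0,0,0,0.001,0.012,0.002,0,0,0,0.001,0.017,0.002,0,0,0,0.001,0.022,0.002,0,0,0,0.003,0.027,0.002,0,0,0,0.005,0.032,0.002,0,0,0,0.007,0.037,0.002,0,0,0,0.009,0.042,0.002,0,0,0,0.011,0.047,0.002,0,0,0,0.012,0.052,0.002,0,0,0])

```text
time: 3.5
eef_pos: [0.4625, 0.0336, 0.0603]
ee_rot: [-0.516, -3.099, -0.0]
ft_force: [-1.6, -1.9, 1.0]
opening: -0.0
```

Emit:
jog_arm(rows=[0,0.004,0,0,0,0,0.001,0.008,0,0,0,0,0.001,0.012,0,0,0,0,0.001,0.016,0,0,0,0,0.001,0.02,0,0,0,0,0.001,0.024,0,0,0,0,0.001,0.024,0,0,0,0])

```text
time: 4.08
eef_pos: [0.4699, 0.0566, 0.0603]
ee_rot: [0.515, 3.098, 0.0]
ft_force: [-0.1, -0.0, -0.1]
opening: 0.0003
```

```bash
cat > look.py <<'E'
from h import *
import sys
f=grab_frame("wrist");s=grab_frame("scene");d=grab_frame("side");st=env.read_state();print(st["time"],st["eef_pos"],st["ft_force"])
for n,g in(("w",f),("s",s),("d",d)):
    for nm,lo,hi in (("orange",(5,150,120),(17,255,255)),("yellow",(18,120,120),(35,255,255))): print(n,nm,[(b[0].round(1).tolist(),b[1]) for b in blobs(g,lo,hi) if n!="s" or (220<b[0][0]<280 and 150<b[0][1]<200)])
im=cv2.resize(s["img"][150:230,215:315],(480,384),interpolation=cv2.INTER_CUBIC)
cv2.imwrite(sys.argv[1],cv2.resize(np.hstack([f["img"],im]),None,fx=.8,fy=.8))
E
python3 look.py pics/p1.png
```

```text
4.2333 [0.46968948 0.05605661 0.06034685] [-0.33917692 -0.12608402 -0.17124331]
w orange [([146.0, 74.0], [143, 74, 7, 1, 7]), ([125.2, 83.9], [120, 76, 15, 19, 22]), ([168.4, 82.9], [162, 78, 13, 12, 15]), ([119.9, 107.0], [119, 102, 3, 11, 11]), ([127.5, 120.8], [122, 114, 13, 14, 16]), ([138.5, 129.3], [136, 128, 6, 4, 6]), ([147.0, 132.0], [144, 132, 7, 1, 7]), ([293.7, 248.5], [282, 230, 28, 47, 641])]
w yellow [([177.0, 93.0], [175, 90, 4, 7, 7]), ([302.2, 270.3], [289, 257, 27, 28, 427])]
s orange [([247.2, 159.7], [246, 155, 3, 10, 22])]
s yellow [([256.6, 171.4], [255, 170, 4, 4, 15])]
d orange [([281.8, 76.5], [276, 66, 12, 23, 113]), ([282.6, 219.4], [281, 215, 5, 11, 36]), ([322.0, 224.0], [318, 220, 7, 7, 11]), ([171.9, 275.8], [164, 269, 16, 13, 111])]
d yellow [([333.2, 184.0], [326, 179, 15, 12, 120]), ([264.2, 353.6], [263, 346, 4, 16, 48])]
```

View pics/p1.png

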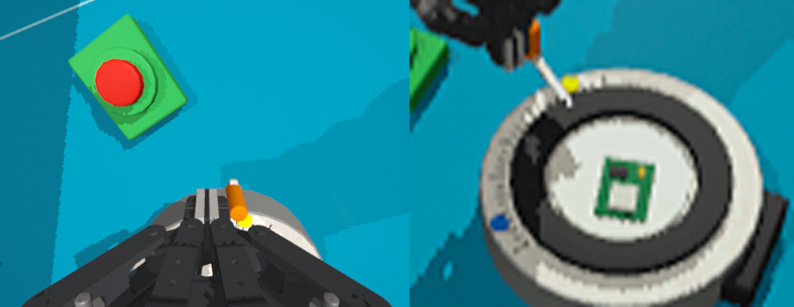

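The lever is just short of the yellow dot. In the scene crop the bar end is left of the dot, and the post touches the fingers. I'll measure the remaining angle.

Run:
```python
from h import *
s=grab_frame("scene");d=grab_frame("side");C=np.array([.5865,.0385])
def a(p): v=np.array(p)[:2]-C;return np.round([np.linalg.norm(v),np.arctan2(v[1],v[0])%6.283],4)
P,e=tri(s,(246.6,159.7),d,(282.6,219.4));print(P,e,a(P))
for z in(.0655,): print(a(onz(s,246.6,159.7,z)),a(onz(d,282.6,219.4,z)))
print("Y",a(onz(s,256.5,171.45,.0448)), a(onz(d,270.3,224.9,.0448)))
print("start post",a(onz(s,230.4,172.2,.0655)),a(onz(d,287.9,207.7,.0655)))
st=env.read_state();n=Rot.from_rotvec(st["ee_rot"]).as_matrix()[:,1]
print("face dist post", (P-st["eef_pos"])@n)
# bar pixels vs dot in scene: bright bar crop
cv2.imwrite("pics/c2.png",cv2.resize(s["img"][150:190,235:285],None,fx=14,fy=14,interpolation=cv2.INTER_CUBIC))
```

```text
[0.47513486 0.07561822 0.07049492] 0.004725919707025007 [0.1174 2.8199]
[0.1187 2.7933] [0.1165 2.8792]
Y [0.0861 2.6648] [0.0887 2.6835]
start post [0.1181 3.2901] [0.12   3.3328]
face dist post 0.02043792905327254
```

View pics/c2.png

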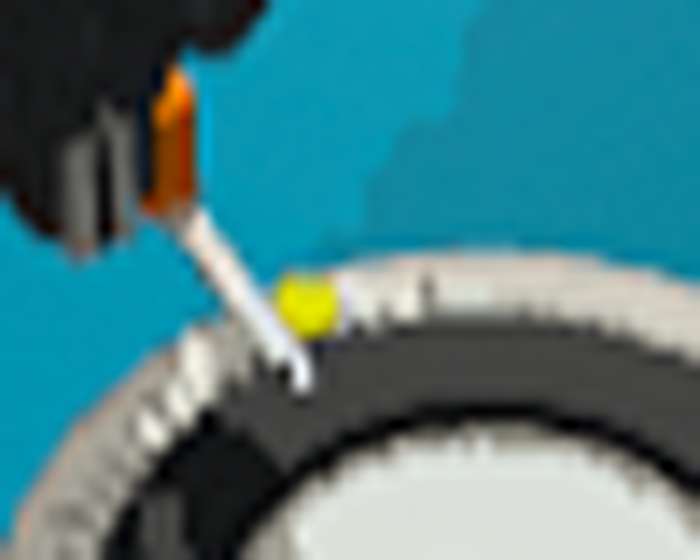

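Emit:
jog_arm(rows=[0,0.003,0,0,0,0,0,0.006,0,0,0,0,0,0.008,0,0,0,0,0,0.01,0,0,0,0,0,0.01,0,0,0,0])

```text
time: 4.75
eef_pos: [0.4728, 0.0658, 0.0603]
ee_rot: [0.515, 3.099, 0.0]
ft_force: [-0.2, 0.8, 0.2]
opening: -0.0001
```

Run:
```python
from h import *
s=grab_frame("scene");st=env.read_state();print(st["eef_pos"],st["ft_force"])
cv2.imwrite("pics/c3.png",cv2.resize(s["img"][150:190,235:285],None,fx=14,fy=14,interpolation=cv2.INTER_CUBIC))
C=np.array([.5865,.0385])
# predicted bar centreline (z=.053 top) when on yellow, over radius .076-.110
for th in(2.665,2.72,2.78):
    print(th,[((proj(s,[C[0]+r*np.cos(th),C[1]+r*np.sin(th),.053])-[235,150]+.5)*14).round(0).tolist() for r in(.076,.0865,.11)])
g=cv2.cvtColor(s["img"],cv2.COLOR_BGR2GRAY)
for n in("orange",): print([(b[0].round(1).tolist(),b[1]) for b in blobs(s,(5,150,120),(17,255,255)) if 220<b[0][0]<280 and 140<b[0][1]<200],[(b[0].round(1).tolist(),b[1]) for b in blobs(s,(18,120,120),(35,255,255)) if 220<b[0][0]<265 and 140<b[0][1]<200])
```

```text
[0.47278676 0.06570972 0.06028809] [0.27043556 0.73990209 0.20050851]
2.665 [[328.0, 321.0], [307.0, 280.0], [260.0, 189.0]]
2.72 [[308.0, 329.0], [284.0, 288.0], [231.0, 199.0]]
2.78 [[286.0, 338.0], [259.0, 298.0], [200.0, 212.0]]
[([250.3, 158.9], [249, 154, 3, 10, 20])] []
```

View pics/c3.png

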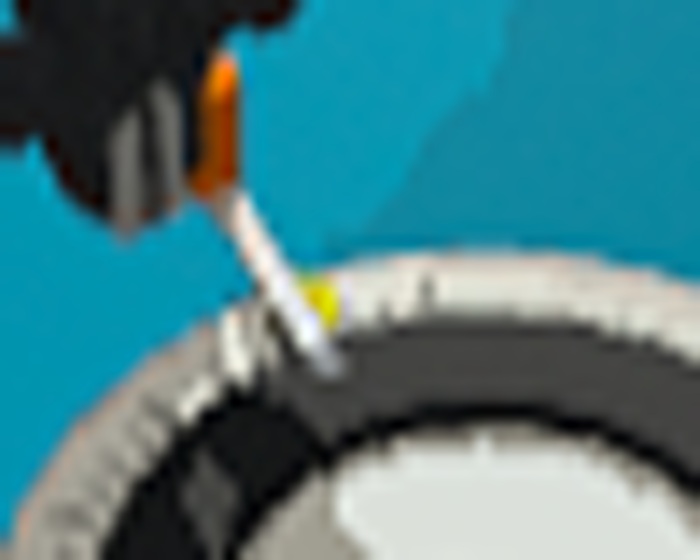

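Emit:
jog_arm(rows=[0,0.002,0,0,0,0,0,0.004,0,0,0,0,0,0.0055,0,0,0,0,0,0.0055,0,0,0,0])

```text
time: 5.13
eef_pos: [0.4747, 0.0709, 0.0603]
ee_rot: [0.515, 3.099, 0.0]
ft_force: [0.1, -0.1, -0.7]
opening: -0.0001
```

Emit:
jog_arm(rows=[0,-0.005,0,0,0,0,0,-0.02,0,0,0,0,0,-0.035,0,0,0,0,0,-0.04,-0.03,0,0,0,0,-0.04,-0.06,0,0,0,0,-0.04,-0.09,0,0,0,0,-0.04,-0.1,0,0,0,0,-0.04,-0.1,0,0,0,0,-0.04,-0.1,0,0,0])

```text
time: 5.88
eef_pos: [0.4613, 0.0327, 0.1603]
ee_rot: [0.516, 3.098, 0.0]
ft_force: [-0.2, -0.5, 0.0]
opening: -0.0003
```

Run:
```python
from h import *
s=grab_frame("scene");f=grab_frame("wrist");st=env.read_state();print(st["eef_pos"],st["ft_force"])
a=cv2.resize(s["img"][150:190,235:285],(500,400),interpolation=cv2.INTER_CUBIC)
w2=proj(f,[.51,.078,.045]);u,v=np.clip(w2.astype(int),[60,60],[451,323]);print(w2)
b=cv2.resize(f["img"][max(0,v-60):v+60,max(0,u-60):u+60],(400,400),interpolation=cv2.INTER_CUBIC)
cv2.imwrite("pics/c4.png",cv2.resize(np.hstack([a,b]),(792,352)))
for n,g in(("s",s),("w",f)):
  for lo,hi in(((5,150,120),(17,255,255)),((18,120,120),(35,255,255))): print(n,[(q[0].round(1).tolist(),q[1]) for q in blobs(g,lo,hi,3) if n=="w" or (220<q[0][0]<280 and 140<q[0][1]<200)])
```

```text
[0.46090859 0.03275945 0.15924915] [-0.1459553  -0.27463106 -0.63702426]
[316.55452682 218.12864535]
s [([251.4, 157.6], [250, 153, 4, 10, 37])]
s [([255.0, 172.2], [254, 171, 3, 3, 5]), ([275.0, 194.0], [275, 193, 1, 3, 3])]
w [([218.0, 83.0], [214, 83, 9, 1, 9]), ([207.0, 87.1], [204, 85, 7, 6, 7]), ([225.0, 84.3], [224, 84, 3, 2, 3]), ([231.9, 90.2], [228, 86, 8, 10, 11]), ([202.4, 94.0], [202, 92, 2, 5, 5]), ([201.0, 100.0], [201, 98, 1, 5, 5]), ([236.0, 101.5], [236, 98, 1, 8, 8]), ([202.0, 106.0], [202, 105, 1, 3, 3]), ([207.0, 114.0], [205, 112, 5, 5, 5]), ([230.5, 114.5], [228, 112, 6, 6, 6]), ([212.0, 117.3], [211, 117, 3, 2, 3]), ([217.0, 119.0], [215, 119, 5, 1, 5]), ([223.5, 118.5], [221, 118, 6, 2, 6]), ([324.8, 192.4], [318, 184, 18, 22, 183])]
w [([206.5, 86.5], [205, 85, 4, 4, 4]), ([236.0, 96.0], [236, 95, 1, 3, 3]), ([201.0, 104.0], [201, 103, 1, 3, 3]), ([206.5, 114.5], [205, 113, 4, 4, 4]), ([15.3, 151.6], [0, 123, 36, 56, 1650]), ([330.8, 198.8], [326, 194, 11, 11, 89]), ([311.4, 215.0], [309, 211, 6, 10, 32]), ([320.8, 216.5], [320, 215, 2, 4, 4])]
```

View pics/c4.png

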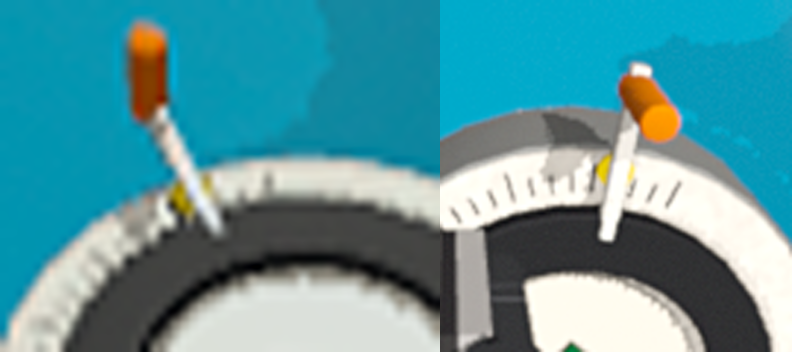

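The lever bar now crosses the dot in both views, with yellow visible on each side. I'll quantify the offset with parallax included.

```bash
python3 - <<'E'
from h import *
s=grab_frame("scene");f=grab_frame("wrist")
def chk(n,F,box,dot):
    hsv=cv2.cvtColor(F["img"],cv2.COLOR_BGR2HSV)
    A,B=box
    # brightness profile across the bar: refine centre by bright, desaturated pixels around guess line
    A,B=np.array(A,float),np.array(B,float);t=(B-A)/np.linalg.norm(B-A);p=np.array([-t[1],t[0]])
    pa,pb=[onz(F,*q,.053)[:2] for q in(A,B)];d=onz(F,*dot,.045)[:2]
    l=(pb-pa)/np.linalg.norm(pb-pa);o=(d-pa)[0]*l[1]-(d-pa)[1]*l[0]
    print(n,"bar",pa,pb,"dot",d,"dot off bar line (mm, + = right of A->B)",1000*o,"len",np.linalg.norm(pb-pa))
    for C in([.5865,.0385],[.585,.039]):
        x=lambda q:np.arctan2(*(q-np.array(C))[::-1]);print(" ang",x(pa),x(pb),x(d))
chk("w",f,((322.5,195.5),(313,240)),(315.5,215.7))
chk("s",s,((252.3,162),(259.7,176.4)),(256.5,171.45))
E
python3 - <<'E'
from h import *
f=grab_frame("wrist")
g=cv2.cvtColor(f["img"],cv2.COLOR_BGR2HSV)
for r in range(205,236,3): print(r,[(int(h),int(a),int(v)) for h,a,v in g[r,304:328]])
E
```

```text
w bar [0.48493829 0.08875766] [0.52718161 0.06805123] dot [0.50660801 0.07775186] dot off bar line (mm, + = right of A->B) 0.34475245500358886 len 0.04704523374009943
 ang 2.6820747584739153 2.679402120569439 2.6849198946145663
 ang 2.6801316704398404 2.675981659446062 2.682487749058267
s bar [0.48500411 0.09012592] [0.5307834  0.06658851] dot [0.51010247 0.07789754] dot off bar line (mm, + = right of A->B) -0.6011331745006867 len 0.05147575519716732
 ang 2.671048778503395 2.674645022104653 2.6654709851535006
 ang 2.668961693142606 2.6708843297611566 2.6625903431587377
205 [(30, 6, 83), (30, 3, 81), (30, 6, 79), (50, 9, 82), (30, 6, 80), (60, 6, 83), (20, 8, 94), (30, 9, 114), (30, 9, 119), (36, 9, 135), (23, 8, 133), (20, 12, 126), (18, 20, 150), (18, 15, 216), (19, 14, 248), (18, 13, 247), (18, 14, 244), (18, 13, 247), (18, 14, 233), (24, 9, 148), (30, 2, 127), (6, 54, 147), (8, 121, 190), (12, 168, 223)]
208 [(23, 9, 115), (40, 7, 115), (30, 7, 115), (23, 9, 117), (23, 9, 116), (23, 9, 116), (23, 9, 112), (30, 7, 108), (20, 7, 107), (30, 5, 105), (23, 9, 109), (18, 19, 136), (21, 
[... 2693 characters left out ...]
2 [(135, 9, 58), (135, 9, 57), (105, 9, 56), (108, 22, 59), (90, 9, 58), (110, 16, 49), (15, 21, 99), (20, 18, 216), (30, 2, 255), (30, 3, 255), (30, 3, 255), (0, 0, 255), (24, 10, 253), (23, 14, 147), (0, 11, 46), (128, 28, 37), (140, 20, 39), (100, 26, 30), (130, 26, 29), (105, 20, 26), (160, 35, 22), (150, 16, 32), (15, 22, 46), (13, 27, 66)]
235 [(15, 10, 51), (105, 10, 52), (105, 11, 48), (110, 16, 48), (102, 26, 49), (110, 19, 40), (19, 22, 92), (19, 17, 210), (30, 4, 255), (30, 1, 255), (0, 0, 255), (21, 13, 252), (26, 16, 128), (150, 7, 38), (105, 11, 46), (140, 16, 49), (75, 10, 50), (120, 5, 51), (120, 14, 56), (120, 9, 54), (120, 4, 57), (140, 14, 54), (120, 5, 55), (130, 14, 55)]
```

Both views agree to within about 1 mm (+0.3 and −0.6). Now to the red button.

Emit:
jog_arm(rows=[-0.011,-0.026,0,0,0,0,-0.022,-0.053,0,0,0,0,-0.035,-0.085,0,0,0,0,-0.048,-0.117,0,0,0,0,-0.062,-0.149,0,0,0,0,-0.075,-0.181,0,0,0,0,-0.088,-0.213,0,0,0,0,-0.1,-0.242,0,0,0,0,-0.106,-0.257,0,0,0,0,-0.106,-0.257,0,0,0,0])

```text
time: 6.97
eef_pos: [0.4785, -0.2473, 0.1593]
ee_rot: [-0.52, -3.098, -0.0]
ft_force: [-1.0, 0.8, -0.1]
opening: 0.0003
```

Run:
```python
from h import *
f=grab_frame("wrist");s=grab_frame("scene");st=env.read_state();print(st["eef_pos"],st["ft_force"])
for g in(f,s): print([(q[0].round(1).tolist(),q[1],onz(g,*q[0],.042).round(3).tolist()) for q in blobs(g,(0,170,60),(4,255,255),30)])
a=cv2.resize(s["img"][205:285,115:215],(480,384),interpolation=cv2.INTER_CUBIC)
cv2.imwrite("pics/b1.png",cv2.resize(np.hstack([f["img"],a]),None,fx=.8,fy=.8))
print(togo((.479,-.246,.056)))
```

```text
[ 0.47808777 -0.24421411  0.15949855] [ 0.00764909 -0.03795145 -0.03814031]
[([114.6, 116.2], [97, 99, 37, 35, 994], [0.375, -0.346, 0.042]), ([257.0, 185.5], [241, 169, 33, 34, 860], [0.477, -0.247, 0.042]), ([155.0, 238.7], [141, 225, 30, 28, 637], [0.497, -0.365, 0.042]), ([351.0, 278.8], [337, 266, 29, 27, 586], [0.611, -0.185, 0.042])]
[([207.3, 159.4], [202, 155, 11, 10, 83], [0.379, 0.024, 0.042]), ([367.0, 165.5], [359, 158, 17, 16, 210], [0.723, 0.285, 0.042]), ([158.0, 251.2], [152, 244, 13, 15, 151], [0.482, -0.249, 0.042]), ([97.0, 254.4], [91, 249, 14, 12, 122], [0.378, -0.348, 0.042]), ([217.9, 266.8], [212, 261, 13, 13, 133], [0.617, -0.186, 0.042]), ([124.2, 293.8], [118, 288, 14, 13, 140], [0.502, -0.368, 0.042]), ([159.9, 360.1], [127, 334, 62, 50, 282], [0.667, -0.41, 0.042])]
[-0.0016 -0.0015  0.1035]
```

View pics/b1.png

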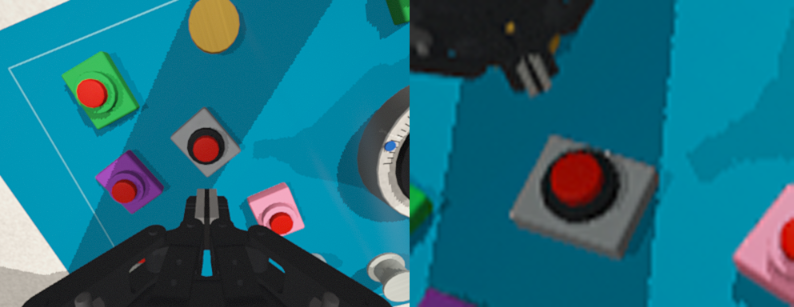

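The grey-box button is directly below: red at wrist (257,185), about (0.478,−0.247). I'll descend and press in small steps.

Emit:
jog_arm(rows=[-0.001,-0.001,0.03,0,0,0,-0.002,-0.002,0.06,0,0,0,-0.002,-0.002,0.09,0,0,0,-0.002,-0.002,0.105,0,0,0,-0.002,-0.002,0.105,0,0,0,-0.002,-0.002,0.105,0,0,0])

```text
time: 7.57
eef_pos: [0.4797, -0.2457, 0.0551]
ee_rot: [-0.513, -3.098, -0.002]
ft_force: [0.4, -0.0, 0.0]
opening: 0.0002
```

Emit:
jog_arm(rows=[0,0,0.003,0,0,0,0,0,0.006,0,0,0,0,0,0.009,0,0,0,0,0,0.011,0,0,0,0,0,0.013,0,0,0,0,0,0.013,0,0,0])

```text
time: 8.07
eef_pos: [0.4799, -0.2472, 0.0423]
ee_rot: [0.516, 3.099, 0.0]
ft_force: [0.8, -0.3, 2.3]
opening: -0.0001
```

Emit:
jog_arm(rows=[0,0,0.001,0,0,0,0,0,0.002,0,0,0,0,0,0.003,0,0,0,0,0,0.004,0,0,0,0,0,0.004,0,0,0,0,0,0.004,0,0,0])

```text
time: 8.57
eef_pos: [0.4799, -0.2472, 0.0384]
ee_rot: [0.516, 3.099, -0.0]
ft_force: [1.5, 1.1, 3.2]
opening: 0.0001
```

Emit:
jog_arm(rows=[0,0,0.001,0,0,0,0,0,0.0015,0,0,0,0,0,0.0015,0,0,0,0,0,0.0015,0,0,0])

```text
time: 8.9
eef_pos: [0.48, -0.2472, 0.0378]
ee_rot: [0.515, 3.098, -0.001]
ft_force: [-1.9, 2.7, 18.6]
opening: -0.0002
```

Emit:
jog_arm(rows=[0,0,0.0005,0,0,0,0,0,0.001,0,0,0,0,0,0.001,0,0,0,0,0,0.001,0,0,0])

```text
time: 9.23
eef_pos: [0.48, -0.2473, 0.0376]
ee_rot: [0.515, 3.097, -0.001]
ft_force: [-4.6, 4.9, 29.1]
opening: 0.0003
```

The button is bottomed: force rose sharply to 29 N and travel stopped at z = 37.6 mm. I'll lift off and check.

Emit:
jog_arm(rows=[0,0,-0.005,0,0,0,0,0,-0.015,0,0,0,0,0,-0.04,0,0,0,0,0,-0.07,0,0,0,0,0,-0.1,0,0,0,0,0,-0.12,0,0,0,0,0,-0.12,0,0,0,0,0,-0.12,0,0,0])

```text
time: 9.9
eef_pos: [0.4798, -0.2473, 0.1566]
ee_rot: [0.516, 3.097, -0.001]
ft_force: [-0.0, -0.5, -0.2]
opening: -0.0002
```

Run:
```python
from h import *
s=grab_frame("scene");f=grab_frame("wrist");st=env.read_state();print(st["time"],st["eef_pos"],st["ft_force"])
a0=cv2.imread("pics/scene0.png");df=cv2.absdiff(a0,s["img"]).max(2)
a=cv2.resize(s["img"][150:190,235:285],(440,352),interpolation=cv2.INTER_CUBIC)
b=cv2.resize(s["img"][130:385,100:400],(352,300));b=cv2.copyMakeBorder(b,0,52,0,0,cv2.BORDER_CONSTANT)
cv2.imwrite("pics/e1.png",np.hstack([a,b]))
for lo,hi in(((5,150,120),(17,255,255)),((18,120,120),(35,255,255)),((0,170,60),(4,255,255))): print([(q[0].round(1).tolist(),q[1][4]) for q in blobs(s,lo,hi,5)])
for nm,(u0,u1,v0,v1) in dict(module=(263,279,191,207),flux=(258,278,274,302),spool=(302,332,252,285),jar=(356,378,155,182),tweez=(212,252,304,355),tin=(130,155,200,224),driver=(306,364,116,132)).items():
    r=df[v0:v1,u0:u1];print(nm,(r>40).mean().round(3))
```

```text
10.0 [ 0.47927792 -0.246937    0.15498285] [-0.51881269  0.02383455  0.50460738]
[([480.9, 69.1], 117), ([251.4, 157.6], 37), ([93.0, 250.2], 5)]
[([505.4, 2.0], 49), ([322.8, 74.7], 19), ([459.1, 93.7], 1293), ([316.0, 88.2], 20)]
[([207.2, 159.3], 84), ([367.0, 165.5], 210), ([158.0, 251.1], 152), ([97.0, 254.4], 122), ([217.9, 266.8], 133), ([124.2, 293.9], 139), ([159.9, 360.0], 283)]
module 0.0
flux 0.0
spool 0.0
jar 0.0
tweez 0.0
tin 0.955
driver 0.0
```

View pics/e1.png

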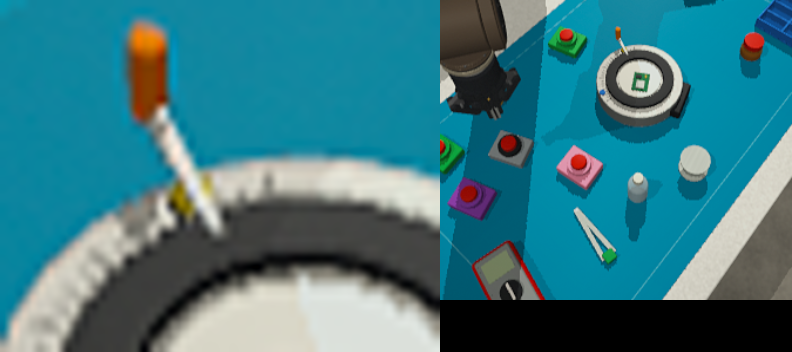

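The lever is still on the dot: the post is unchanged at (251.4,157.6), with yellow on both sides of the bar. The button is back up at (158.0,251.1), and the other objects are unmoved. The arm hides the tin in this view, but it stood in place in the wrist view before the press. Handing in.

```bash
python3 -c "
from plant import env
print(env.read_state()['ft_force']);print(env.close_job())"
```

```text
[-0.51881269  0.02383455  0.50460738]
the job is handed in; nothing more can be done
None
```

I pushed the post with the shut fingertips until the lever lay over the yellow dot, then pressed the red button on the grey box to its stop. I lifted clear and handed the job in at about 10 s; it reports no verdict.

- **Lever:** after the push, the bar's centre line was within about 1 mm of the dot's centre (+0.3 mm in the wrist view, −0.6 mm in the scene view). Before hand-in, the post was at the same pixel position as before the press. Force readings between push steps stayed under about 3 N.
- **Button:** it stopped at a tip height of 37.6 mm, with the force rising to 29 N, well above the 5 N needed. After lifting, its image position matched the start (158.0, 251.1), so it had sprung back.
- **Module and bystanders:** comparing the first and last scene images showed no change for the module, flux, spool, jar, tweezers and driver.
- **Tin:** the arm hid it in the last scene image, so it has no final check. I last saw it standing in the wrist view just before the press.
- **Disagreement:** the scene and side cameras differed by 3–5 mm on absolute positions. I therefore set the lever by comparing bar and dot within the same image.

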